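# Shut and bolt the carver's tool box

### The arm

A 6-joint arm with a two-finger parallel gripper is mounted at the origin on the work surface. World frame = base frame: x ahead of the robot, y to its left, z up, the work surface at z = 0. Lengths are in m, angles in degrees, forces in N, time in s.
With the tool pointing down it reaches from about 0.4 to 0.825 m from the base axis. Payload 7 kg.
Tool frame: the origin (TCP) lies midway between the tips of the shut fingers; the grasp point (between the pads) lies 19 mm behind it (ctrl.hold_point_z is the distance from the TCP to the grasp point, in m); z points along the fingers, y is the line along which they close (so a half turn about z gives the same grasp; the last joint's range is limited). The gripper opens to 88 mm and grips with 3 to 60 N. Pads are 19 mm wide; open, the fingers measure 130 mm over their backs; the gripper's body (78 mm by 193 mm) begins 47 mm behind the grasp point.
Start: joints at [82.626, 20.546, 0.682, 0, -70.136, -16.507], TCP at [0.273, 0.617, 0.227] pointing down, gripper open.
Joint ranges: [-176.03, 176.03], [-82.01, 121.73], [-58.28, 71.71], [-173.87, 95.51], [-174.79, -0.11], [-173.66, 173.66]. Speed limits (degrees/s): [136.94, 136.94, 172.46, 180, 180, 180].

### API

Orientations are given as [roll, pitch, yaw] about the fixed x, y, z axes, in that order (R = Rz(yaw) Ry(pitch) Rx(roll)).
In Python, from plant import ctrl gives the robot as it stands.
- The arm moves only by the tool apply_moves, never from a script. Its argument "deltas" is a list of rows, each an object with "fingers": the finger opening in mm, from 0 to 87.6; "delta_pos": the shift along the tool's x, y, z in mm, a list of three; "angular": the turn, a rotation vector about the tool's x, y, z in degrees, a list of three. A call has 1 to 10 rows; each row is the pose to reach, as a shift and turn from the pose commanded when the call began, along the tool's axes at that moment; what a row does not reach only later rows make up. A row lasts 1/10 s, in which the tool goes at most 50 mm and 8.59 degrees, less where a joint would pass 70% of its speed; a pose out of reach is approached as far as the arm can. A call with a gripper value outside its range is refused whole. The fingers move at their own pace and stop on an object; the grip force is fixed at half the most. Time passes only in rows, so rows that repeat a pose let the fingers close. It gives the time, the measured TCP pose, the force, the opening and the grip force at its end, in the units of the state.
- ctrl.get_obs(): the state, without advancing time (a new reading comes with each control period).
- ctrl.snapshot(name): name is "scene" or "top"; returns the picture (400x640x3 uint8, red, green, blue); there is no depth.
- ctrl.camera_params(name): a dict with "fx", "fy", "cx", "cy" (pixels), "dist_coeffs" ([k1, k2, p1, p2, k3] as OpenCV has them; the pictures are not rectified), "cam_to_world" (4x4, takes a point from camera to world coordinates). Camera axes: x right, y up, looking along -z (the intrinsics and any distortion apply to the point x, -y, -z); pixel columns grow to the right and rows downward; lengths in m; the calibration is good to about 2 mm. A picture is of the moment at which its call begins. camera_params takes no time and is no camera call.
- ctrl.close_job(): hands the job in; it is judged then, once.
The state is a dict: "clock": time; "joint_pos": joint angles; "qvel": joint speeds; "tau": joint torques, N m; "tool_pos": TCP position; "orientation": TCP orientation; "force": force on the tool from outside, world axes, zero at the start; "moment": the same for the moment, N m; "opening": finger opening in m; "gripper_force": force on a finger pad.
Only numpy, scipy, OpenCV 4.12 (cv2) and the standard library are available. Lean on these libraries where they do the work, as an engineer would, in place of code of your own. Each camera call takes 0.05 s, during which the arm holds its last target. There are 200 camera calls.

### The job

Shut up the wooden tool box for the night: push its sliding lid fully closed, then push the brass knob of the barrel bolt along its slot until the bolt is fully home in the keep, and push the knob over sideways, all the way down into the notch at the slot's end, so that the bolt is locked. It is all fingertip pushing, there is nothing to grip or lift; leave the carvings, the tin and the tools where they are, and finish clear of everything.

Things in the scene. Friction and masses are not known exactly. Their poses are not given: they have to be found in the camera images.
- toolbox: Brown wooden tool box, screwed to the bench, 280 x 280 mm and 122 mm high at its fixed top rails. Origin under its centre at bench level; +x points from its front rail (25 mm wide, at x = -140 to -115 mm) to its back rail (65 mm wide, x = 75 to 140 mm), +y along the way the lid opens, +z up. Between the rails runs the lid. It may stand turned by up to 20 degrees.
- lid (a joint): Sliding lid, a paler board 186 mm (x) by 266 mm (y) by 16 mm thick, top 120 mm above the bench. Value in m: 0 = shut against the end strip at the box's -y end, up to 0.10 = open, moved along the box's +y and overhanging that end. It slides with about 2.5 N of friction, level, and stays where it is left. It carries the barrel bolt with it.
- lid_batten (a point): Middle of the outer (+y) upright face of the dark batten across the lid's +y end: 150 mm long along x, 16 mm thick, 20 mm high above the lid; this point is 130 mm above the bench. The lid board's own end lies 4 mm further out, below. Pushing here towards the box's -y shuts the lid; with it shut this point is 136 mm along the box's +y, and 20 mm along its -x, from the box's middle.
- bolt (a joint): Barrel bolt on the lid: black barrel and foot plate, bright steel 16 mm rod along the box's x, axis 138 mm above the bench and at the box's y = 0 when the lid is shut. Value in m: 0 = fully drawn, 0.060 = fully home (stop), moved along the box's +x, away from the front. About 2 N of friction; stays where left. With the lid ajar the rod's round nose misses or strikes the keep.
- handle (a joint): Turn of the knob about the rod's axis, rad: 0 = straight up, 1.30 (stop) = turned down to the box's -y side, in the notch. Takes about 1 N at the knob, stays where left. The slotted barrel (140 mm long, 30 mm thick, lips along the slot with tops 158 mm above the bench) lets the stem turn beyond about 0.1 rad only with the bolt within about 3 mm of home; then it cannot be drawn back.
- knob (a point): Centre of the brass ball knob, 20 mm in diameter, on a 9 mm steel stem that stands out of the barrel's slot. The centre is 52 mm from the rod's axis, so 190 mm above the bench when upright and 152 mm when fully down. In the box's x it lies at -45 mm with the bolt drawn and +15 mm with it home.
- keep_mouth (a point): Mouth of the keep, the small black staple on the box's back rail that takes the bolt's nose: opening 21 mm wide, 58 mm wide over its foot, top 153 mm above the bench, on the bolt's axis when the lid is shut.
- tin: Small green enamel tin, 59 mm in diameter, 58 mm high, standing on the right (-y) part of the back rail. Origin under its centre. Leave alone.
- hippo: Small cream soapstone hippo, 76 mm long, 30 mm wide, 40 mm high, standing on the left (+y) part of the back rail. Origin under its middle. Leave alone.
- elephant: Pink soapstone elephant blank on the bench, 145 mm long, 60 mm wide, 98 mm high. Origin under its middle. Leave alone.
- rasp: Steel rasp with worn ash handle on the bench, 285 mm long, 27 mm wide and high. Origin on the bench under its middle, blade to its +x. Leave alone.
- sanding_block: Grey slate sanding block on the bench, 110 x 62 x 30 mm, origin under its centre. Leave alone.
- mallet: Wooden mallet lying on the bench, 265 mm long, head 72 mm thick and 100 mm wide. Origin on the bench under the shaft, head to its +x. Leave alone.
- offcut: Dark pink stone offcut on the bench, 80 x 60 x 42 mm, origin under its centre. Leave alone.

How it is judged (in metres and radians):
On the way, in this order (a step that is already met when the one before it is completed fails the run):
1. the lid is pushed shut (value of joint lid below 0.004 m), for 0.05 s.
2. the bolt is pushed home into the keep (value of joint bolt above 0.054 m and value of joint lid below 0.004 m), for 0.02 s.
3. the knob is turned down into the notch (value of joint handle above 1.1 rad and value of joint bolt above 0.054 m), for 0.05 s.
At the end, for the whole second after the job is handed in: Lid within 4 mm of shut, bolt within 6 mm of fully home in the keep, knob turned down by more than 1.1 rad (stop at 1.3), and no carving, tin or tool more than 20 mm from where it stood (all of step 3 and value of joint lid below 0.004 m and distance of each of tin, hippo, elephant, rasp, sanding_block, mallet, offcut from where it was at the start of the episode below 0.02 m); the robot touches nothing.
It fails at once if a carving, the tin or a tool was shoved, knocked over or lifted (moved more than 30 mm) (distance of any of tin, hippo, elephant, rasp, sanding_block, mallet, offcut from where it was at the start of the episode above 0.03 m).
It fails at once if the knob was forced over through the barrel wall before the bolt was home (value of joint handle above 0.5 rad and value of joint bolt below 0.045 m).
It also fails if it takes over 54 s, if anything falls off the work surface, if the arm or the gripper's body presses on something with over 40 N, if the wrist force passes 120 N, or if a joint passes its speed limit or range.

## Working session

There is one attempt and no reset: what is moved stays moved. The work goes in short steps, Python scripts to look and compute and a tool call to move; the robot and the scene stay as the last step left them, time stands still between calls to the robot, and variables do not carry over. Pictures are saved under pics/ and viewed, at most 12 in all, crops included, and the job is handed in when it is done.

Besides the shell and the picture viewer there is one more tool, called after ">>>" as name(argument=value, ...), one argument or row to a line, values as JSON. apply_moves: Moves the arm, as the interface text tells. Its arguments: {"type":"object","properties":{"deltas":{"type":"array"}},"required":["deltas"]}

```bash
mkdir -p pics
python3 - <<'E'
from plant import ctrl
import cv2
for n in("scene","top"):
    im=ctrl.snapshot(n); cv2.imwrite(f"pics/{n}0.png",im[:,:,::-1])
    p=ctrl.camera_params(n); print({k:(v if k!="cam_to_world" else [[round(float(a),4) for a in r] for r in v]) for k,v in p.items()})
print(ctrl.get_obs())
E
```

```text
{'fx': 486.9488997272902, 'fy': 486.9488997272902, 'cx': 313.0561725119519, 'cy': 198.1463677759598, 'dist_coeffs': array([-0.05977533,  0.        ,  0.        ,  0.        ,  0.        ]), 'cam_to_world': [[-0.0951, -0.5263, 0.845, 1.5966], [0.9954, -0.0586, 0.0755, 0.0871], [0.0098, 0.8483, 0.5294, 0.8523], [0.0, 0.0, 0.0, 1.0]]}
{'fx': 481.9243866621137, 'fy': 481.9243866621137, 'cx': 316.79606575025963, 'cy': 204.21493973291857, 'dist_coeffs': array([0.01442734, 0.        , 0.        , 0.        , 0.        ]), 'cam_to_world': [[0.0233, 0.982, -0.1876, 0.1935], [-0.9997, 0.0216, -0.0112, -0.0455], [-0.007, 0.1878, 0.9822, 1.6741], [0.0, 0.0, 0.0, 1.0]]}
{'clock': 0.1, 'joint_pos': array([ 8.26260097e+01,  2.05875404e+01,  6.41288207e-01, -1.66876307e-02,
       -7.01348661e+01, -1.65050408e+01]), 'qvel': array([-0.10595857, -0.145418  ,  0.08894423,  0.10929125,  0.0192268 ,
       -0.03762601]), 'tau': array([-1.55193175e-03, -5.84165168e+01,  2.93751329e+01,  7.01565877e+00,
        1.01446323e-02, -4.79918594e-05]), 'tool_pos': array([0.27312242, 0.6168287 , 0.22573451]), 'orientation': array([ 1.79917767e+02, -8.00566072e-03, -2.38847071e+01]), 'force': array([0.62143012, 0.01726234, 0.51468672]), 'moment': array([ 0.0168713 ,  0.02170149, -0.035004  ]), 'gripper_force': 0.0, 'opening': 0.08771525587214037}
```

View pics/scene0.png

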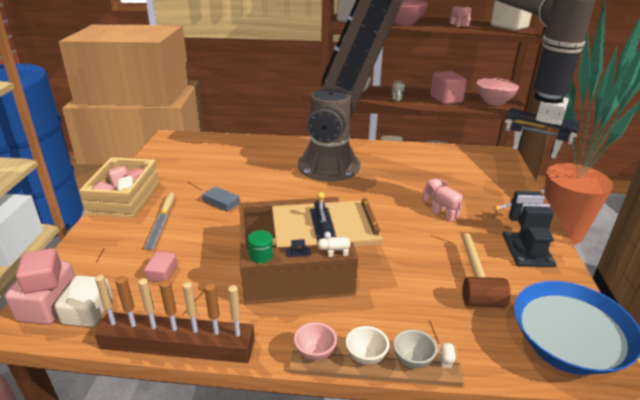

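View pics/top0.png

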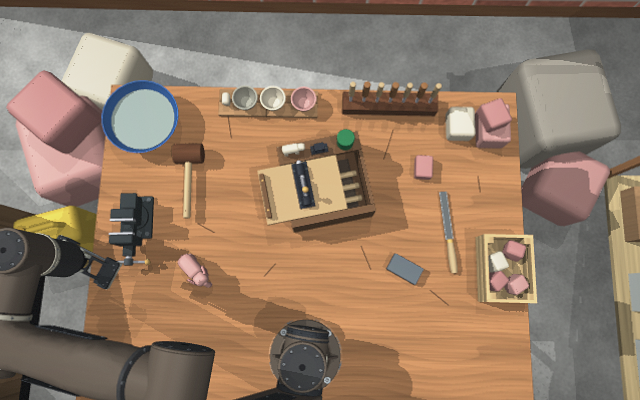

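Run:
```python
import cv2
a=cv2.imread("pics/top0.png")[120:240,250:385]; b=cv2.imread("pics/scene0.png")[180:305,230:390]
cv2.imwrite("pics/ct.png",cv2.resize(a,None,fx=5,fy=5,interpolation=cv2.INTER_CUBIC)[:600])
cv2.imwrite("pics/cs.png",cv2.resize(b,None,fx=4.8,fy=4.8,interpolation=cv2.INTER_CUBIC))
```

```text
(no output)
```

View pics/ct.png

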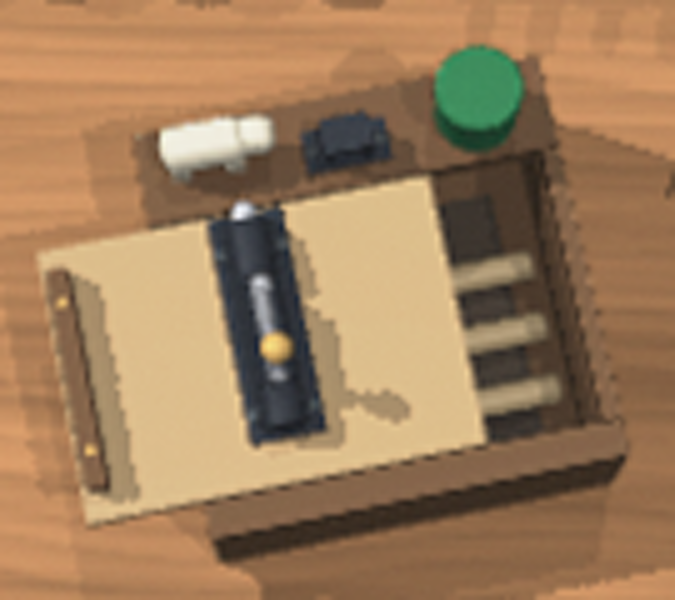

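View pics/cs.png

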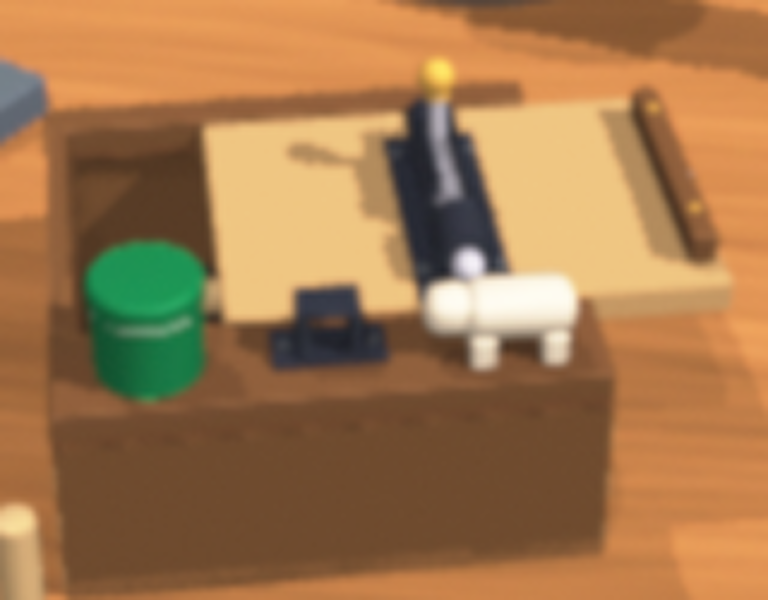

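The crops show the lid about half open. Key points in the top crop (×5, offset 250,120): the knob at (276,347), the lid corners at (38,255), (432,178), (487,442) and (88,524), and the back rail corners at (540,58) and (137,138). In the scene crop the knob is at (438,74).

```bash
cat > h.py <<'E'
import numpy as np, cv2
from plant import ctrl
def rays(name,px):
    p=ctrl.camera_params(name);T=np.array(p["cam_to_world"])
    K=np.array([[p["fx"],0,p["cx"]],[0,p["fy"],p["cy"]],[0,0,1]])
    n=cv2.undistortPoints(np.array(px,float).reshape(-1,1,2),K,np.array(p["dist_coeffs"]))[:,0]
    return T[:3,3],np.c_[n[:,0],-n[:,1],-np.ones(len(n))]@T[:3,:3].T
def onplane(name,px,z):
    o,d=rays(name,px); return o+d*((z-o[2])/d[:,2])[:,None]
def crop(px,s,o): return (np.array(px,float)+.5)/s-.5+np.array(o)
def fit2(a,b):  # rigid a->b
    a=np.array(a);b=np.array(b)[:,:2];A=a-a.mean(0);B=b-b.mean(0)
    th=np.arctan2((A[:,0]*B[:,1]-A[:,1]*B[:,0]).sum(),(A*B).sum())
    R=np.array([[np.cos(th),-np.sin(th)],[np.sin(th),np.cos(th)]]);t=b.mean(0)-R@a.mean(0)
    return th,R,t,np.linalg.norm(a@R.T+t-b,axis=1)
E
python3 - <<'E'
from h import *
np.set_printoptions(precision=4,suppress=True)
T=lambda p:crop(p,5,(250,120)); S=lambda p:crop(p,4.8,(230,180))
L=onplane("top",T([(38,255),(432,178),(487,442),(88,524)]),.12)
th,R,t,e=fit2([(.073,.14),(.073,-.126),(-.113,-.126),(-.113,.14)],L)
print("top lid",np.degrees(th),t,e)
Ls=onplane("scene",S([(730,288),(224,322),(204,127)]),.12)
th2,R2,t2,e2=fit2([(.073,.14),(.073,-.126),(-.113,-.126)],Ls)
print("scene lid",np.degrees(th2),t2,e2)
f=lambda P:(P[:,:2]-t)@R
print("lidframe: back rail corners top",f(onplane("top",T([(540,58),(137,138)]),.122)))
print("back rail corners scene",f(onplane("scene",S([(52,420),(612,380)]),.122)))
print("keep top",f(onplane("top",T([(345,125)]),.153)), "scene",f(onplane("scene",S([(328,290)]),.153)))
print("front rail inner/right",f(onplane("top",T([(628,424)]),.122)))
K=onplane("top",T([(276,347)]),.19);Ks=onplane("scene",S([(438,74)]),.19)
print("knob",K,Ks,f(K),f(Ks))
print("tin,hippo",f(onplane("top",T([(478,88)]),.18)),f(onplane("top",T([(165,140),(270,130)]),.155)))
B=onplane("top",T([(50,270),(92,492)]),.14);print("batten outer",B,f(B))
E
```

```text
top lid 12.759707194611234 [0.5607 0.0202] [0.0011 0.0018 0.0018 0.0006]
scene lid 12.558109510007352 [0.5635 0.021 ] [0.0011 0.0011 0.001 ]
lidframe: back rail corners top [[ 0.1388 -0.2157]
 [ 0.138   0.0611]]
back rail corners scene [[ 0.1448 -0.2126]
 [ 0.1459  0.0615]]
keep top [[ 0.1092 -0.0756]] scene [[ 0.0975 -0.0741]]
front rail inner/right [[-0.1183 -0.2185]]
knob [[0.5251 0.0104 0.19  ]] [[0.5221 0.0113 0.19  ]] [[-0.0369 -0.0017]] [[-0.0397 -0.0002]]
tin,hippo [[ 0.1079 -0.1634]] [[ 0.1222  0.0424]
 [ 0.1151 -0.0265]]
batten outer [[0.5848 0.1621 0.14  ]
 [0.4379 0.1283 0.14  ]] [[ 0.0548  0.1331]
 [-0.0959  0.1326]]
```

>>> apply_moves(
  deltas=[
    {"fingers": 0,"delta_pos": [0,0,-40],"angular": [0,0,0]},
    {"fingers": 0,"delta_pos": [30,22,-70],"angular": [0,0,5]},
    {"fingers": 0,"delta_pos": [65,50,-70],"angular": [0,0,11]},
    {"fingers": 0,"delta_pos": [105,80,-70],"angular": [0,0,17]},
    {"fingers": 0,"delta_pos": [145,110,-70],"angular": [0,0,23]},
    {"fingers": 0,"delta_pos": [190,145,-70],"angular": [0,0,29]},
    {"fingers": 0,"delta_pos": [235,180,-70],"angular": [0,0,35]},
    {"fingers": 0,"delta_pos": [280,213,-70],"angular": [0,0,41]},
    {"fingers": 0,"delta_pos": [325,247,-70],"angular": [0,0,47]},
    {"fingers": 0,"delta_pos": [374,284,-70],"angular": [0,0,53.4]},
  ],
)

```text
clock: 1.1
tool_pos: [0.4824, 0.237, 0.2965]
orientation: [180.0, 0.0, -77.5]
force: [0.9, 1.3, 0.3]
opening: 0.0133
gripper_force: 0.0
```

```bash
cat >> h.py <<'E'
C=np.array([.579,-.0535]);TH=np.radians(12.7)
def box():
    o=ctrl.get_obs();R=np.array([[np.cos(TH),-np.sin(TH)],[np.sin(TH),np.cos(TH)]])
    p=(o["tool_pos"][:2]-C)@R; F=o["force"]
    print("t",o["clock"],"box mm",np.round(1000*np.r_[p,o["tool_pos"][2]],1),"rpy",np.round(o["orientation"],2),"Fbox",np.round(np.r_[F[:2]@R,F[2]],1),"open",o["opening"])
E
python3 -c "
from h import *
box()"
```

```text
t 1.1 box mm [-30.4 304.6 296.5] rpy [ 1.800e+02  1.000e-02 -7.751e+01] Fbox [1.1 1.  0.3] open 0.013336004558426292
```

>>> apply_moves(
  deltas=[
    {"fingers": 0,"delta_pos": [0,0,0],"angular": [0,0,0]},
    {"fingers": 0,"delta_pos": [0,0,50],"angular": [0,0,0]},
    {"fingers": 0,"delta_pos": [0,0,100],"angular": [0,0,0]},
    {"fingers": 0,"delta_pos": [0,0,140],"angular": [0,0,0]},
    {"fingers": 0,"delta_pos": [0,0,168],"angular": [0,0,0]},
    {"fingers": 0,"delta_pos": [0,0,168],"angular": [0,0,0]},
    {"fingers": 0,"delta_pos": [0,0,168],"angular": [0,0,0]},
  ],
)

```text
clock: 1.8
tool_pos: [0.4822, 0.2392, 0.129]
orientation: [180.0, -0.0, -77.2]
force: [0.5, -0.1, 1.5]
opening: 0.0004
gripper_force: 0.0
```

```bash
python3 -c "
from h import *
box()
cv2.imwrite('pics/a.png',cv2.resize(ctrl.snapshot('scene')[160:300,220:420,::-1],None,fx=4,fy=4,interpolation=2))"
```

```text
t 1.8 box mm [-30.1 306.9 129. ] rpy [ 1.7998e+02 -5.0000e-02 -7.7230e+01] Fbox [ 0.4 -0.2  1.5] open 0.00040453964397717436
```

View pics/a.png

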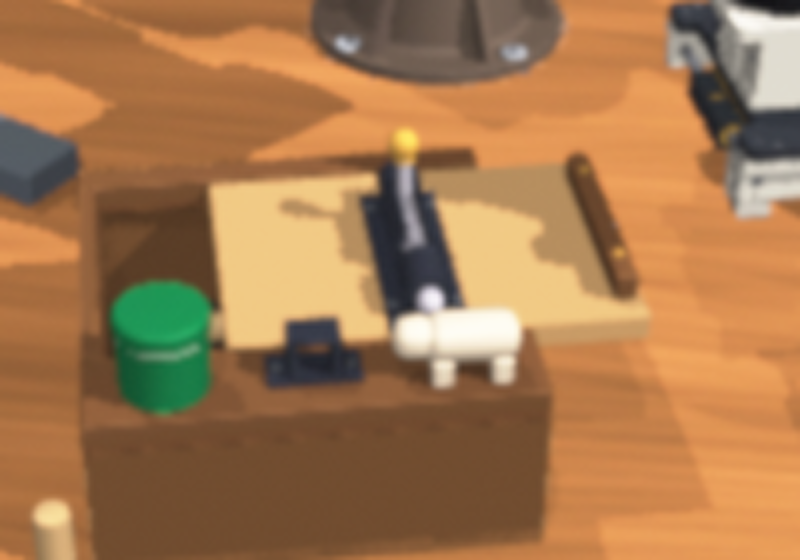

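The scene shows the shut fingers (about 750,190) to the right of the batten (600,220) and clear of it. Next I'll push the lid.

>>> apply_moves(
  deltas=[
    {"fingers": 0,"delta_pos": [30,-10,2],"angular": [0,0,0]},
    {"fingers": 0,"delta_pos": [60,-10,2],"angular": [0,0,0]},
    {"fingers": 0,"delta_pos": [75,-10,2],"angular": [0,0,0]},
    {"fingers": 0,"delta_pos": [82,-10,2],"angular": [0,0,0]},
    {"fingers": 0,"delta_pos": [89,-10,2],"angular": [0,0,0]},
    {"fingers": 0,"delta_pos": [96,-10,2],"angular": [0,0,0]},
    {"fingers": 0,"delta_pos": [103,-10,2],"angular": [0,0,0]},
    {"fingers": 0,"delta_pos": [110,-10,2],"angular": [0,0,0]},
    {"fingers": 0,"delta_pos": [117,-10,2],"angular": [0,0,0]},
    {"fingers": 0,"delta_pos": [124,-10,2],"angular": [0,0,0]},
  ],
)

```text
clock: 2.85
tool_pos: [0.5194, 0.12, 0.1266]
orientation: [-180.0, 0.0, -77.3]
force: [1.8, 3.3, 1.1]
opening: 0.0011
gripper_force: 1.5
```

```bash
python3 -c "
from h import *
box()"
```

```text
t 2.85 box mm [-20.  182.3 126.6] rpy [-1.7997e+02  1.0000e-02 -7.7260e+01] Fbox [2.5 2.8 1.1] open 0.0011289373545728732
```

Pushing the lid at about 3 N. I'll continue to the stop.

>>> apply_moves(
  deltas=[
    {"fingers": 0,"delta_pos": [7,0,0],"angular": [0,0,0]},
    {"fingers": 0,"delta_pos": [14,0,0],"angular": [0,0,0]},
    {"fingers": 0,"delta_pos": [21,0,0],"angular": [0,0,0]},
    {"fingers": 0,"delta_pos": [26,0,0],"angular": [0,0,0]},
    {"fingers": 0,"delta_pos": [30,0,0],"angular": [0,0,0]},
    {"fingers": 0,"delta_pos": [33,0,0],"angular": [0,0,0]},
    {"fingers": 0,"delta_pos": [35,0,0],"angular": [0,0,0]},
    {"fingers": 0,"delta_pos": [35,0,0],"angular": [0,0,0]},
  ],
)

```text
clock: 3.65
tool_pos: [0.5262, 0.0854, 0.1263]
orientation: [179.9, -0.0, -77.3]
force: [0.5, -0.9, 0.1]
opening: 0.0005
gripper_force: 0.1
```

```bash
python3 -c "
from h import *
box()"
```

```text
t 3.65 box mm [-21.  147.1 126.3] rpy [ 1.7992e+02 -3.0000e-02 -7.7300e+01] Fbox [ 0.3 -1.   0.1] open 0.0004634693243619015
```

>>> apply_moves(
  deltas=[
    {"fingers": 0,"delta_pos": [2,0,0],"angular": [0,0,0]},
    {"fingers": 0,"delta_pos": [4,0,0],"angular": [0,0,0]},
    {"fingers": 0,"delta_pos": [5,0,0],"angular": [0,0,0]},
  ],
)

```text
clock: 3.95
tool_pos: [0.5264, 0.0846, 0.1263]
orientation: [180.0, 0.3, -77.3]
force: [-12.3, 26.2, 6.0]
opening: 0.0004
gripper_force: 14.1
```

```bash
python3 -c "
from h import *
box()"
```

```text
t 3.95 box mm [-20.9 146.3 126.3] rpy [179.99   0.32 -77.32] Fbox [-6.3 28.2  6. ] open 0.000358651992374568
```

>>> apply_moves(
  deltas=[
    {"fingers": 0,"delta_pos": [-15,0,0],"angular": [0,0,0]},
    {"fingers": 0,"delta_pos": [-35,0,-10],"angular": [0,0,0]},
    {"fingers": 0,"delta_pos": [-35,0,-50],"angular": [0,0,0]},
    {"fingers": 0,"delta_pos": [-35,0,-95],"angular": [0,0,0]},
    {"fingers": 0,"delta_pos": [-35,0,-95],"angular": [0,0,0]},
  ],
)

```text
clock: 4.45
tool_pos: [0.5228, 0.1163, 0.2277]
orientation: [-179.5, 0.0, -77.2]
force: [0.7, 1.1, 0.3]
opening: 0.0002
gripper_force: 0.0
```

```bash
python3 -c "
from h import *
box()
cv2.imwrite('pics/b.png',cv2.resize(ctrl.snapshot('scene')[180:305,230:390,::-1],None,fx=4.8,fy=4.8,interpolation=2))
cv2.imwrite('pics/bt.png',ctrl.snapshot('top')[:,:,::-1])"
```

```text
t 4.45 box mm [-17.5 178.  227.7] rpy [-1.7951e+02  2.0000e-02 -7.7200e+01] Fbox [0.9 1.  0.3] open 0.00022534866196064455
```

View pics/b.png

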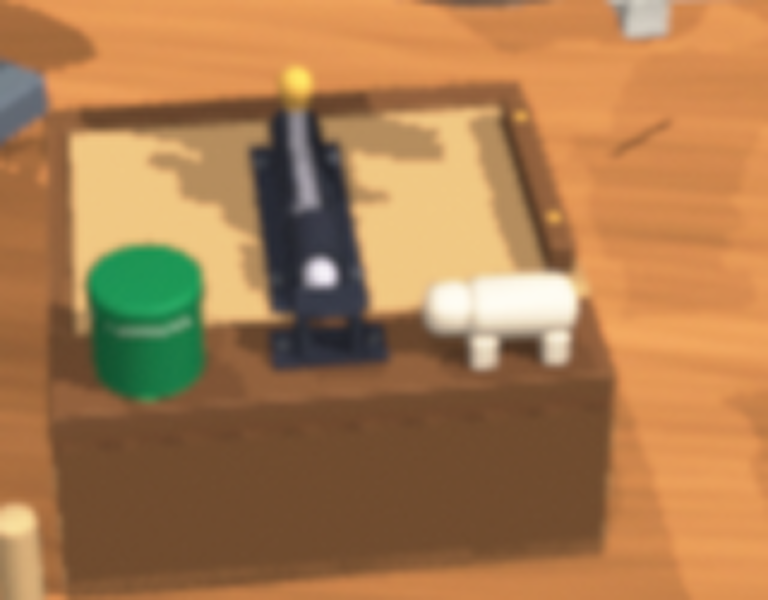

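The lid is shut and the bolt's nose (320,272) lines up with the keep (328,340). The knob is at (296,84) in this crop. Next I'll measure it.

```bash
python3 -c "
from h import *
R=np.array([[np.cos(TH),-np.sin(TH)],[np.sin(TH),np.cos(TH)]])
P=onplane('scene',crop([(296,84)],4.8,(230,180)),.19);print(P,(P[:,:2]-C)@R)
h=cv2.cvtColor(cv2.imread('pics/bt.png'),cv2.COLOR_BGR2HSV);m=cv2.inRange(h,(15,120,150),(32,255,255))
n,l,s,c=cv2.connectedComponentsWithStats(m)
for i in range(1,n):
  if 250<c[i][0]<390 and 120<c[i][1]<240: q=onplane('top',[c[i]],.19);print(s[i],c[i],(q[:,:2]-C)@R)
box()"
```

```text
[[ 0.54071833 -0.06362861  0.19      ]] [[-0.03957183 -0.00146473]]
[342 129   1   1   1] [342. 129.] [[ 0.13231507 -0.08173086]]
[345 128   2   1   2] [345.5 128. ] [[ 0.13337242 -0.09350369]]
[349 129   1   1   1] [349. 129.] [[ 0.12780203 -0.10386726]]
[351 130   1   1   1] [351. 130.] [[ 0.1232031  -0.10948059]]
[279 135   1   1   1] [279. 135.] [[0.15296078 0.12145071]]
[284 175   3   2   6] [285.  175.5] [[0.01696053 0.12737006]]
[326 182   6   6  21] [328.85714286 184.38095238] [[-0.0389907  -0.00315076]]
[264 194   1   1   1] [264. 194.] [[-0.02887683  0.20332306]]
[255 205   2   2   3] [255.66666667 205.66666667] [[-0.06050551  0.23555978]]
[290 204   3   3   7] [291.         204.71428571] [[-0.07950039  0.12637173]]
[252 206   1   1   1] [252. 206.] [[-0.05927194  0.24701709]]
[258 213   1   1   1] [258. 213.] [[-0.08493551  0.23245728]]
t 4.55 box mm [-20.3 177.7 222.5] rpy [-1.7992e+02  2.0000e-02 -7.7280e+01] Fbox [ 0.   0.9 -0.5] open 0.0005105059759887866
```

>>> apply_moves(
  deltas=[
    {"fingers": 0,"delta_pos": [20,40,0],"angular": [0,0,0]},
    {"fingers": 0,"delta_pos": [55,70,0],"angular": [0,0,0]},
    {"fingers": 0,"delta_pos": [95,70,0],"angular": [0,0,0]},
    {"fingers": 0,"delta_pos": [140,70,0],"angular": [0,0,0]},
    {"fingers": 0,"delta_pos": [180,70,0],"angular": [0,0,0]},
    {"fingers": 0,"delta_pos": [180,70,0],"angular": [0,0,0]},
    {"fingers": 0,"delta_pos": [180,70,25],"angular": [0,0,0]},
    {"fingers": 0,"delta_pos": [180,70,44],"angular": [0,0,0]},
    {"fingers": 0,"delta_pos": [180,70,44],"angular": [0,0,0]},
  ],
)

```text
clock: 5.45
tool_pos: [0.4887, -0.0759, 0.1741]
orientation: [179.6, 0.0, -77.3]
force: [-0.4, 0.4, 0.4]
opening: 0.0009
gripper_force: 0.0
```

```bash
python3 -c "
from h import *
box()
cv2.imwrite('pics/c.png',cv2.resize(ctrl.snapshot('scene')[160:285,230:390,::-1],None,fx=4.8,fy=4.8,interpolation=2))"
```

```text
t 5.45 box mm [-93.1  -2.  174.1] rpy [ 1.7958e+02  4.0000e-02 -7.7330e+01] Fbox [-0.3  0.5  0.4] open 0.0009374386268094468
```

View pics/c.png

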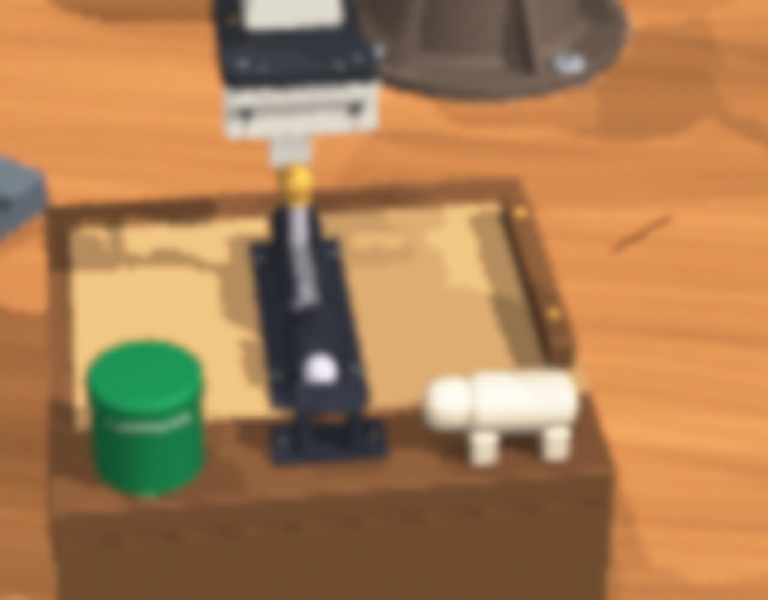

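The fingertip (290,150) is directly behind the knob (297,184). Now I'll push along +x.

>>> apply_moves(
  deltas=[
    {"fingers": 0,"delta_pos": [0,-12,0],"angular": [0,0,0]},
    {"fingers": 0,"delta_pos": [0,-20,0],"angular": [0,0,0]},
    {"fingers": 0,"delta_pos": [0,-27,0],"angular": [0,0,0]},
    {"fingers": 0,"delta_pos": [0,-34,0],"angular": [0,0,0]},
    {"fingers": 0,"delta_pos": [0,-41,0],"angular": [0,0,0]},
    {"fingers": 0,"delta_pos": [0,-48,0],"angular": [0,0,0]},
    {"fingers": 0,"delta_pos": [0,-55,0],"angular": [0,0,0]},
    {"fingers": 0,"delta_pos": [0,-60,0],"angular": [0,0,0]},
    {"fingers": 0,"delta_pos": [0,-65,0],"angular": [0,0,0]},
    {"fingers": 0,"delta_pos": [0,-65,0],"angular": [0,0,0]},
  ],
)

```text
clock: 6.5
tool_pos: [0.5557, -0.0612, 0.1774]
orientation: [-180.0, -0.0, -77.3]
force: [0.2, 0.5, -0.3]
opening: 0.0007
gripper_force: 0.0
```

```bash
python3 -c "
from h import *
box()"
```

```text
t 6.5 box mm [-24.4  -2.4 177.4] rpy [-179.98   -0.    -77.28] Fbox [ 0.3  0.5 -0.3] open 0.0007473692132348739
```

>>> apply_moves(
  deltas=[
    {"fingers": 0,"delta_pos": [0,-4,0],"angular": [0,0,0]},
    {"fingers": 0,"delta_pos": [0,-8,0],"angular": [0,0,0]},
    {"fingers": 0,"delta_pos": [0,-10,0],"angular": [0,0,0]},
  ],
)

```text
clock: 6.8
tool_pos: [0.5648, -0.0591, 0.1774]
orientation: [180.0, 0.0, -77.3]
force: [-2.9, 0.3, 0.1]
opening: 0.0005
gripper_force: 1.1
```

```bash
python3 -c "
from h import *
box()
cv2.imwrite('pics/d.png',cv2.resize(ctrl.snapshot('scene')[160:285,230:390,::-1],None,fx=4.8,fy=4.8,interpolation=2))"
```

```text
t 6.8 box mm [-15.1  -2.3 177.4] rpy [179.98   0.   -77.28] Fbox [-2.7  1.   0.1] open 0.0004544297425608983
```

View pics/d.png

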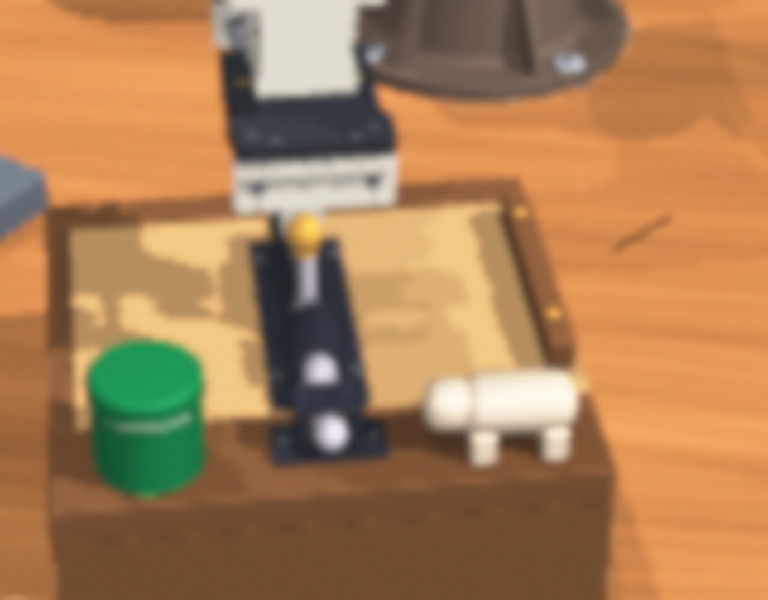

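The nose now shows at the keep (331,433) and the knob is at (305,234). It isn't at the stop yet, so I'll keep pushing.

>>> apply_moves(
  deltas=[
    {"fingers": 0,"delta_pos": [0,-3,0],"angular": [0,0,0]},
    {"fingers": 0,"delta_pos": [0,-6,0],"angular": [0,0,0]},
    {"fingers": 0,"delta_pos": [0,-9,0],"angular": [0,0,0]},
    {"fingers": 0,"delta_pos": [0,-9,0],"angular": [0,0,0]},
  ],
)

```text
clock: 7.25
tool_pos: [0.5695, -0.0587, 0.1773]
orientation: [179.5, -0.0, -77.3]
force: [-16.0, -3.1, 10.2]
opening: 0.0004
gripper_force: 8.1
```

```bash
python3 -c "
from h import *
box()"
```

```text
t 7.25 box mm [-10.4  -3.  177.3] rpy [ 1.7952e+02 -3.0000e-02 -7.7320e+01] Fbox [-16.3   0.5  10.2] open 0.0004070147814986545
```

At the stop (16 N, the tip no longer advances). I'll back off, go round to the +y side and check the knob.

>>> apply_moves(
  deltas=[
    {"fingers": 0,"delta_pos": [0,20,0],"angular": [0,0,0]},
    {"fingers": 0,"delta_pos": [0,24,-35],"angular": [0,0,0]},
    {"fingers": 0,"delta_pos": [-33,24,-50],"angular": [0,0,0]},
    {"fingers": 0,"delta_pos": [-33,-10,-50],"angular": [0,0,0]},
    {"fingers": 0,"delta_pos": [-33,-21,-50],"angular": [0,0,0]},
    {"fingers": 0,"delta_pos": [-33,-21,-50],"angular": [0,0,0]},
    {"fingers": 0,"delta_pos": [-33,-21,-15],"angular": [0,0,0]},
    {"fingers": 0,"delta_pos": [-33,-21,4],"angular": [0,0,0]},
    {"fingers": 0,"delta_pos": [-33,-21,4],"angular": [0,0,0]},
  ],
)

```text
clock: 8.15
tool_pos: [0.5844, -0.021, 0.1704]
orientation: [179.7, 0.0, -77.3]
force: [-0.1, 0.1, -1.0]
opening: 0.0004
gripper_force: 0.0
```

```bash
python3 -c "
from h import *
box()
cv2.imwrite('pics/e.png',cv2.resize(ctrl.snapshot('scene')[160:285,230:390,::-1],None,fx=4.8,fy=4.8,interpolation=2))"
```

```text
t 8.15 box mm [ 12.4  30.5 170.4] rpy [ 1.7967e+02  2.0000e-02 -7.7330e+01] Fbox [-0.1  0.1 -1. ] open 0.00043911938978400604
```

View pics/e.png

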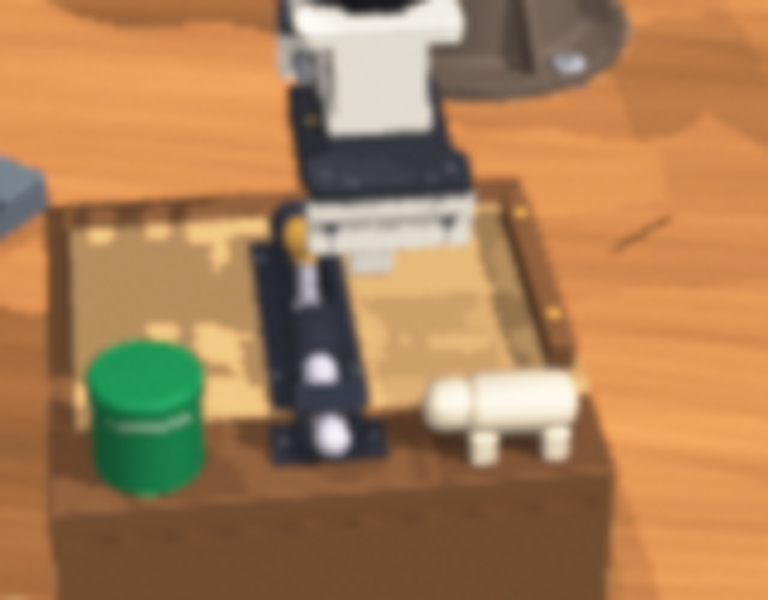

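```bash
python3 -c "
from h import *
R=np.array([[np.cos(TH),-np.sin(TH)],[np.sin(TH),np.cos(TH)]])
def b(n,p,z): return (onplane(n,p,z)[:,:2]-C)@R
im=cv2.imread('pics/e.png')
h=cv2.cvtColor(im,cv2.COLOR_BGR2HSV);m=cv2.inRange(h,(12,150,120),(30,255,255));m[:200]=0;m[270:]=0;m[:,:270]=0;m[:,320:]=0
ys,xs=np.nonzero(m);print('bbox',xs.min(),xs.max(),ys.min(),ys.max())
print('d',b('scene',crop([(305,234)],4.8,(230,160)),.19),'c',b('scene',crop([(297,184)],4.8,(230,160)),.19))
print('nose c,e',b('scene',crop([(320,368),(332,435)],4.8,(230,160)),.138))
t=ctrl.snapshot('top')[:,:,::-1];cv2.imwrite('pics/et.png',cv2.resize(t[120:240,250:385],None,fx=5,fy=5,interpolation=2))
for z in [.19]:
  print('e',b('scene',crop([((xs.min()+xs.max())/2,(ys.min()+ys.max())/2)],4.8,(230,160)),z))"
```

```text
bbox 285 303 219 256
d [[ 0.01370641 -0.00152171]] c [[-0.03547057 -0.00129173]]
nose c,e [[0.06033294 0.00127092]
 [0.11620189 0.00175024]]
e [[ 0.01636453 -0.00746655]]
```

Knob at x≈15 mm and nose through the keep, so the bolt is home. Now I'll push the knob over towards -y, in stages.

>>> apply_moves(
  deltas=[
    {"fingers": 0,"delta_pos": [8,-2,-1],"angular": [0,0,0]},
    {"fingers": 0,"delta_pos": [13,-2,-1],"angular": [0,0,0]},
    {"fingers": 0,"delta_pos": [18,-2,-1],"angular": [0,0,0]},
    {"fingers": 0,"delta_pos": [23,-2,-1],"angular": [0,0,0]},
    {"fingers": 0,"delta_pos": [27,-2,-1],"angular": [0,0,0]},
  ],
)

```text
clock: 8.75
tool_pos: [0.5948, -0.0467, 0.1748]
orientation: [-180.0, 0.0, -77.3]
force: [0.4, 1.1, 0.6]
opening: 0.0006
gripper_force: 0.4
```

```bash
python3 -c "
from h import *
box()"
```

```text
t 8.75 box mm [ 16.9   3.1 174.8] rpy [-179.96    0.    -77.3 ] Fbox [0.7 1.  0.6] open 0.0005771037972974335
```

>>> apply_moves(
  deltas=[
    {"fingers": 0,"delta_pos": [5,0,1],"angular": [0,0,0]},
    {"fingers": 0,"delta_pos": [10,0,1],"angular": [0,0,0]},
    {"fingers": 0,"delta_pos": [15,0,1],"angular": [0,0,0]},
    {"fingers": 0,"delta_pos": [20,0,1],"angular": [0,0,0]},
    {"fingers": 0,"delta_pos": [20,0,1],"angular": [0,0,0]},
  ],
)

```text
clock: 9.25
tool_pos: [0.5989, -0.0665, 0.1734]
orientation: [180.0, -0.0, -77.3]
force: [0.4, -0.5, -0.3]
opening: 0.0001
gripper_force: 0.1
```

```bash
python3 -c "
from h import *
box()"
```

```text
t 9.25 box mm [ 16.6 -17.1 173.4] rpy [ 1.7997e+02 -1.0000e-02 -7.7310e+01] Fbox [ 0.3 -0.6 -0.3] open 9.663750436896717e-05
```

>>> apply_moves(
  deltas=[
    {"fingers": 0,"delta_pos": [-4,0,-5],"angular": [0,0,0]},
    {"fingers": 0,"delta_pos": [-4,0,-35],"angular": [0,0,0]},
    {"fingers": 0,"delta_pos": [-4,0,-35],"angular": [0,0,0]},
    {"fingers": 0,"delta_pos": [29,0,-35],"angular": [0,0,0]},
    {"fingers": 0,"delta_pos": [29,0,-35],"angular": [0,0,0]},
    {"fingers": 0,"delta_pos": [29,0,-20],"angular": [0,0,0]},
    {"fingers": 0,"delta_pos": [29,0,-12],"angular": [0,0,0]},
    {"fingers": 0,"delta_pos": [30,0,-5],"angular": [0,0,0]},
    {"fingers": 0,"delta_pos": [31,0,2],"angular": [0,0,0]},
    {"fingers": 0,"delta_pos": [31,0,7],"angular": [0,0,0]},
  ],
)

```text
clock: 10.25
tool_pos: [0.6061, -0.096, 0.1666]
orientation: [-180.0, -0.0, -77.3]
force: [0.7, -1.3, 1.2]
opening: 0.0005
gripper_force: 0.7
```

```bash
python3 -c "
from h import *
box()"
```

```text
t 10.25 box mm [ 17.  -47.4 166.6] rpy [-1.7996e+02 -2.0000e-02 -7.7270e+01] Fbox [ 0.4 -1.4  1.2] open 0.0005097546877387418
```

>>> apply_moves(
  deltas=[
    {"fingers": 0,"delta_pos": [0,0,3],"angular": [0,0,0]},
    {"fingers": 0,"delta_pos": [0,0,6],"angular": [0,0,0]},
    {"fingers": 0,"delta_pos": [0,0,6],"angular": [0,0,0]},
  ],
)

```text
clock: 10.55
tool_pos: [0.6059, -0.0959, 0.1614]
orientation: [-180.0, -0.0, -77.2]
force: [-2.8, 0.5, 7.2]
opening: 0.0005
gripper_force: 3.6
```

```bash
python3 -c "
from h import *
box()"
```

```text
t 10.55 box mm [ 16.9 -47.3 161.4] rpy [-1.7998e+02 -3.0000e-02 -7.7240e+01] Fbox [-2.6  1.1  7.2] open 0.00045959540246653176
```

>>> apply_moves(
  deltas=[
    {"fingers": 0,"delta_pos": [0,0,2],"angular": [0,0,0]},
    {"fingers": 0,"delta_pos": [0,0,2],"angular": [0,0,0]},
  ],
)

```text
clock: 10.75
tool_pos: [0.6061, -0.0961, 0.1607]
orientation: [-179.9, -0.1, -77.2]
force: [-5.0, 1.5, 15.3]
opening: 0.0005
gripper_force: 7.3
```

```bash
python3 -c "
from h import *
box()"
```

```text
t 10.75 box mm [ 17.1 -47.5 160.7] rpy [-1.7992e+02 -6.0000e-02 -7.7230e+01] Fbox [-4.6  2.6 15.3] open 0.000456106893688574
```

>>> apply_moves(
  deltas=[
    {"fingers": 0,"delta_pos": [0,0,-20],"angular": [0,0,0]},
    {"fingers": 0,"delta_pos": [0,0,-60],"angular": [0,0,0]},
    {"fingers": 0,"delta_pos": [0,0,-105],"angular": [0,0,0]},
    {"fingers": 0,"delta_pos": [0,40,-130],"angular": [0,0,0]},
    {"fingers": 0,"delta_pos": [0,80,-130],"angular": [0,0,0]},
    {"fingers": 0,"delta_pos": [0,110,-130],"angular": [0,0,0]},
    {"fingers": 0,"delta_pos": [0,110,-130],"angular": [0,0,0]},
    {"fingers": 0,"delta_pos": [0,110,-130],"angular": [0,0,0]},
  ],
)

```text
clock: 11.55
tool_pos: [0.4981, -0.12, 0.2891]
orientation: [-179.9, 0.0, -77.3]
force: [0.5, 0.6, 0.0]
opening: 0.0004
gripper_force: 0.0
```

```bash
python3 -c "
from h import *
box()
cv2.imwrite('pics/f.png',cv2.resize(ctrl.snapshot('scene')[160:285,230:390,::-1],None,fx=4.8,fy=4.8,interpolation=2))"
```

```text
t 11.55 box mm [-93.5 -47.1 289.1] rpy [-1.7992e+02  1.0000e-02 -7.7280e+01] Fbox [0.7 0.5 0. ] open 0.0003702454989422734
```

View pics/f.png

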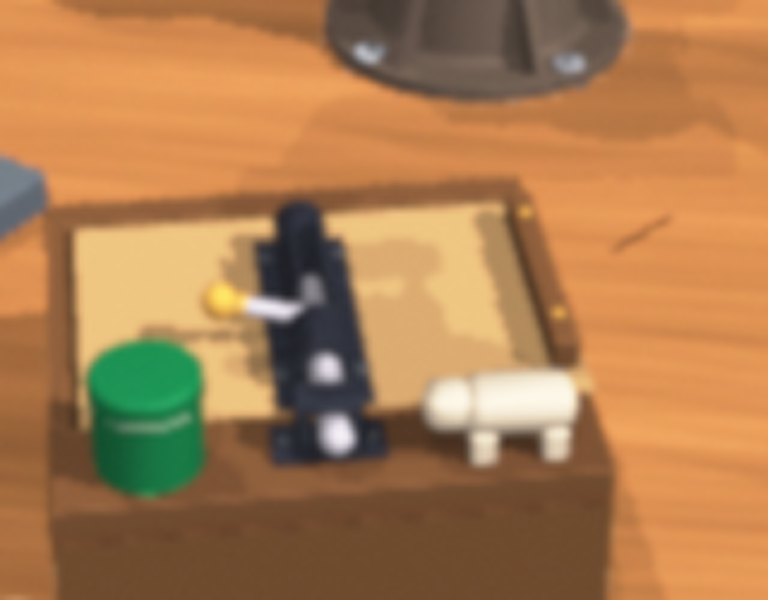

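The knob (222,300) is down in the notch and the nose (337,435) is in the keep. But the batten screws have shifted by about 5 crop px, so the lid has crept about 2.5 mm open. I'll nudge it shut again.

>>> apply_moves(
  deltas=[
    {"fingers": 0,"delta_pos": [-45,-15,0],"angular": [0,0,0]},
    {"fingers": 0,"delta_pos": [-90,-30,0],"angular": [0,0,0]},
    {"fingers": 0,"delta_pos": [-135,-45,0],"angular": [0,0,0]},
    {"fingers": 0,"delta_pos": [-180,-60,0],"angular": [0,0,0]},
    {"fingers": 0,"delta_pos": [-225,-73,0],"angular": [0,0,0]},
    {"fingers": 0,"delta_pos": [-232,-73,20],"angular": [0,0,0]},
    {"fingers": 0,"delta_pos": [-232,-73,65],"angular": [0,0,0]},
    {"fingers": 0,"delta_pos": [-232,-73,110],"angular": [0,0,0]},
    {"fingers": 0,"delta_pos": [-232,-73,150],"angular": [0,0,0]},
    {"fingers": 0,"delta_pos": [-232,-73,163],"angular": [0,0,0]},
  ],
)

```text
clock: 12.6
tool_pos: [0.5164, 0.1216, 0.1203]
orientation: [179.6, -0.1, -77.3]
force: [-0.2, 0.0, -0.7]
opening: 0.0002
gripper_force: 0.0
```

>>> apply_moves(
  deltas=[
    {"fingers": 0,"delta_pos": [0,0,0],"angular": [0,0,0]},
    {"fingers": 0,"delta_pos": [20,0,0],"angular": [0,0,0]},
    {"fingers": 0,"delta_pos": [30,0,0],"angular": [0,0,0]},
    {"fingers": 0,"delta_pos": [30,0,0],"angular": [0,0,0]},
  ],
)

```text
clock: 13.0
tool_pos: [0.5261, 0.0925, 0.1263]
orientation: [-179.9, 0.0, -77.3]
force: [0.2, 0.0, -0.1]
opening: 0.0006
gripper_force: 0.0
```

```bash
python3 -c "
from h import *
box()"
```

```text
t 13.0 box mm [-19.5 154.  126.3] rpy [-1.7994e+02  1.0000e-02 -7.7350e+01] Fbox [ 0.2 -0.  -0.1] open 0.000629154333416536
```

>>> apply_moves(
  deltas=[
    {"fingers": 0,"delta_pos": [3,0,0],"angular": [0,0,0]},
    {"fingers": 0,"delta_pos": [6,0,0],"angular": [0,0,0]},
    {"fingers": 0,"delta_pos": [9,0,0],"angular": [0,0,0]},
    {"fingers": 0,"delta_pos": [12,0,0],"angular": [0,0,0]},
  ],
)

```text
clock: 13.4
tool_pos: [0.5276, 0.0848, 0.1261]
orientation: [-179.9, 0.3, -77.3]
force: [-17.5, 32.5, 10.4]
opening: 0.0004
gripper_force: 17.7
```

```bash
python3 -c "
from h import *
box()"
```

```text
t 13.4 box mm [-19.7 146.2 126.1] rpy [-179.87    0.33  -77.31] Fbox [-10.   35.6  10.4] open 0.0003765018356151822
```

>>> apply_moves(
  deltas=[
    {"fingers": 0,"delta_pos": [-15,0,0],"angular": [0,0,0]},
    {"fingers": 0,"delta_pos": [-50,0,0],"angular": [0,0,0]},
    {"fingers": 0,"delta_pos": [-70,0,-40],"angular": [0,0,0]},
    {"fingers": 0,"delta_pos": [-70,0,-90],"angular": [0,0,0]},
    {"fingers": 0,"delta_pos": [-70,0,-120],"angular": [0,0,0]},
    {"fingers": 0,"delta_pos": [-70,0,-120],"angular": [0,0,0]},
    {"fingers": 0,"delta_pos": [-70,0,-120],"angular": [0,0,0]},
  ],
)

```text
clock: 14.1
tool_pos: [0.5124, 0.1498, 0.2463]
orientation: [-179.9, 0.0, -77.3]
force: [-0.4, -0.6, -0.3]
opening: 0.0005
gripper_force: 0.0
```

```bash
python3 -c "
from h import *
box()
cv2.imwrite('pics/g.png',cv2.resize(ctrl.snapshot('scene')[160:285,230:390,::-1],None,fx=4.8,fy=4.8,interpolation=2))"
```

```text
t 14.1 box mm [-20.2 212.9 246.3] rpy [-1.7992e+02  4.0000e-02 -7.7270e+01] Fbox [-0.6 -0.5 -0.3] open 0.0004655719469251995
```

View pics/g.png

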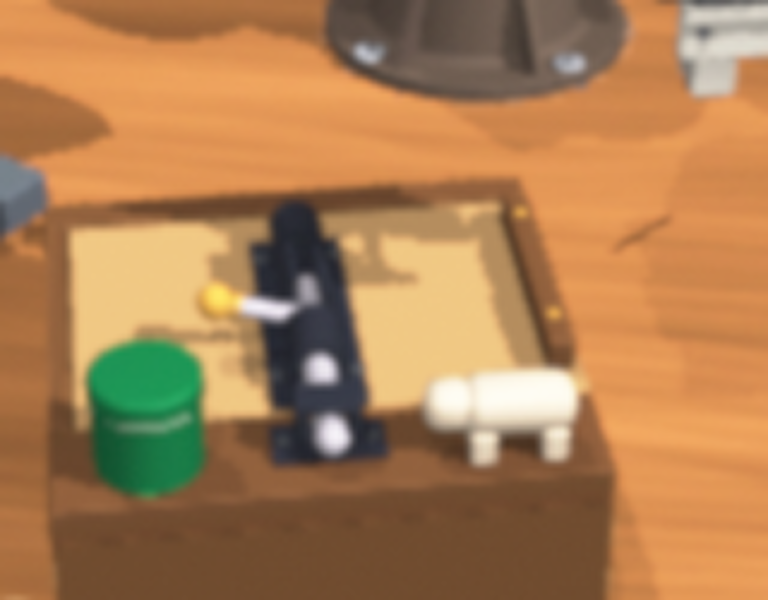

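The screws are back at (521,212) and (553,313), so the lid is fully shut. The knob (217,300) is down and the arm is clear.

```bash
python3 -c "
from plant import ctrl
print(ctrl.close_job())"
```

```text
the job is handed in; nothing more can be done
None
```

The lid is shut against its stop, the bolt is home in the keep and the knob is down in the notch; I handed the job in at about 14 s with the arm clear, and no verdict was shown.

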